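# Wind back a guard's lock bolt, then lift the guard and hold it open

## Robot

A 6-joint arm with a two-finger parallel gripper is mounted at the origin on a cart in front of the work surface, level with it; the furniture and walls round the work are solid. World frame = base frame: x ahead of the robot, y to its left, z up, the work surface at z = 0. Lengths are in mm, angles in rad, forces in N, time in s.
With the tool pointing down it reaches from about 300 to 750 mm from the base axis. Payload 8.5 kg.
Tool frame: the origin (TCP) lies at the very end of the fingers, on their centre line; the grasp point (between the pads) lies 19 mm behind it; z points along the fingers, y is the line along which they close (so a half turn about z gives the same grasp; the last joint's range is limited). The gripper opens to 85 mm and grips with 20 to 120 N. Pads are 22 mm wide; open, the fingers measure 114 mm over their backs; the gripper's body (76 mm by 85 mm) begins 54 mm behind the grasp point. The pads swing forward as they close: fully open they stand 13 mm farther back than shut.
Start: joints at [-1.499, 0.381, 1.297, -0, 1.464, -0.215], TCP at [155.581, -527.518, 231.322] pointing down, gripper open.
Joint ranges: [-3.11, 3.11], [-0.89, 2.33], [0.22, 2.48], [-1.42, 4.56], [0.17, 2.85], [-2.88, 2.88]. Speed limits (rad/s): [2.39, 2.39, 3.14, 3.14, 3.14, 3.14].

## Interface

Orientations are given as a rotation vector (axis times angle).
In Python, from plant import ctrl gives the robot as it stands. The module is installed in compiled form; this text tells all that it offers.
- The arm moves only by the tool apply_moves, never from a script. Its argument "rows" is a list of rows, each a list of 2 entries, a list of its own where there are three numbers: the shift along the tool's x, y, z in units of 0.06 m (1.0 is 0.06 m), then the turn, a rotation vector about the tool's x, y, z in units of 0.15 rad (1.0 is 0.15 rad). In form: [[[x, y, z], [rx, ry, rz]], ...]. A call has 1 to 20 rows; each row shifts and turns the commanded pose from where the row before left it, along the tool's axes as they then stand; what a row does not reach is not made up. A row lasts 1/8 s, in which the tool goes at most 62.5 mm and 10.7 degrees, less where a joint would pass 70% of its speed; a pose out of reach is approached as far as the arm can. A call with a number of a shift or a turn outside -1 to 1 is refused whole. A call with a gripper value outside its range is refused whole. "fingers" is the opening, from -1 (shut) to 1 (fully open), set as the call begins (left out, the last holds). The fingers move at their own pace and stop on an object; the grip force is fixed at half the most. Time passes only in rows, so rows that do not move let the fingers close. It gives the time, the measured TCP pose, the force, the opening and the grip force at its end, in the units of the state.
- ctrl.sense(): the state, without advancing time (a new reading comes with each control period).
- ctrl.read_camera(name): name is "side" or "top" or "wrist"; returns a dict with "color" (384x512x3 uint8, blue, green, red), "fovy" (degrees; the focal length in pixels is half the picture's height over the tangent of half this angle, whatever the lens; pixels are square), "cx", "cy" (the principal point, pixels), "camera_from_world" (4x4, takes a point from world to camera coordinates). Camera axes: x right, y up, looking along -z (the intrinsics and any distortion apply to the point x, -y, -z); pixel columns grow to the right and rows downward; lengths in mm; the calibration is good to about 2 mm. The wrist camera is an equidistant fisheye: a pixel r from the principal point sees the ray r / f radians off the axis. A picture is of the moment at which its call begins. There is no depth.
- ctrl.hand_in(): hands the job in; it is judged then, once.
The state is a dict: "clock": time; "joints": joint angles; "qd": joint speeds; "effort": joint torques, N m; "eef_pos": TCP position; "ee_rot": TCP orientation; "force": force on the tool from outside, world axes, zero at the start; "wrist_torque": the same for the moment, N m; "opening": finger opening in mm; "grip_force": force on a finger pad.
Only numpy, scipy, OpenCV 4.12 (cv2) and the standard library are available. Lean on these libraries where they do the work, as an engineer would, in place of code of your own. Each camera call takes 0.05 s, during which the arm holds its last target. There are 200 camera calls.

## Task

The clear, yellow-framed guard of the small grey spindle box on the bench is locked by a steel bolt. Wind the crank with the red knob clockwise (seen from above), a little over a full turn, until it stops and the bolt is fully withdrawn; then lift the guard by its bar handle to 60 degrees open from its closed position and hold it there, as it would fall shut, so that a colleague can look at the part inside. Finish while still holding the guard at that angle, and leave the other things on the bench where they are.

Things in the scene. Friction and masses are not known exactly. Their poses are not given: they have to be found in the camera images.
- spindle_box: Grey spindle box, fixed to the bench. Origin: centre of the underside of the guarded box; x to its back (hinge, gearbox), y to its left, z up; turned by up to 0.2 rad from the world. The box is 120 (x) x 110 (y) x 100 mm high with a turned steel part inside; behind it a gearbox 135 mm high spans x +62 to +148, y -60 to +45 mm, with the crank on top.
- crank (a joint): Angle of the crank in rad, growing clockwise seen from above; 0 to 7.6, where it meets its stop. It starts between 0 and 1.2, so it needs 6.4 to 7.6 rad more. At angle q the knob lies, in the spindle box's frame, at crank_axis + 35 mm x (-cos q, +sin q). It turns against light friction (about 2 N at the knob) and stays where it is left.
- crank_axis (a point): Point on the vertical axis of the crank, at the mid height of its knob (182 mm over the bench); 105 mm behind the centre of the box.
- crank_grip (a point): Centre of the crank's red knob, moving with the crank: upright, 22 mm in diameter, from 158.5 to 202.5 mm over the bench, 35 mm from the crank axis, spinning freely on its own pin (the hand need not turn as the crank goes round). The dark crank arm below it has its top at 158 mm.
- guard (a joint): Opening angle of the guard in rad: 0 closed and level, 1.047 = 60 degrees, at most 1.5. A spring and its weight pull it shut: about 2 to 4 N at the handle.
- guard_hinge (a point): Middle of the guard's hinge line, fixed to the spindle box at its back edge: the line runs along the box's y axis, 104 mm over the bench.
- guard_handle (a point): Middle of the guard's dark round bar handle, 12 mm thick, 68 mm long, parallel to the hinge, on a leg at each end. Guard closed: 145 mm in front of the hinge (box's -x) and 39 mm above it, 143 mm over the bench, 25 mm in front of the guard's edge (its top face is at 106 mm). It opens on a 150 mm arc; at 60 degrees it is 39 mm in front of and 145 mm above the hinge.
- tape_roll_b: Roll of grey tape, 97 mm across, 48 mm high; leave alone.
- tall_sleeve: Grey steel sleeve, 52 mm across, 140 mm tall; leave alone.
- oiler: Red oil can with a long thin spout, 178 mm high; leave alone.
- marker: Yellow marker pen, 140 mm long, lying; leave alone.
- taper_cup: Light grey taper cup, 66 mm across, 58 mm high; leave alone.
- race: Steel bearing race, 98 mm across, 24 mm high; leave alone.
- bolt (a joint): Travel of the 10 mm steel lock bolt in m: 0 locked, 0.028 withdrawn; 3.7 mm per rad of crank. It runs along the box's left side at y +64 mm, 114 mm up; its tip lies over a tab on the guard and blocks it until drawn back towards +x.

How it is judged:
By the outcome, as a careful person would: the job done as asked, in the order asked, and still so for the second after the job is handed in, while the arm keeps its last pose, push and grip.
It also fails if it takes over 61 s, if anything falls off the work surface, if the arm or the gripper's body presses on something with over 40 N, if the wrist force passes 120 N, or if a joint passes its speed limit or range.

## Working session

There is one attempt and no reset: what is moved stays moved. The work goes in short steps, Python scripts to look and compute and a tool call to move; the robot and the scene stay as the last step left them, time stands still between calls to the robot, and variables do not carry over. Pictures are saved under pics/ and viewed, at most 11 in all, crops included, and the job is handed in when it is done.

Besides the shell and the picture viewer there is one more tool, called after "Call:" by a JSON object that holds its "name" and its "arguments", one argument or row to a line. apply_moves: Moves the arm, as the interface text tells. Its arguments: {"type":"object","properties":{"rows":{"type":"array","items":{"type":"array"}},"fingers":{"type":"number"}},"required":["rows"]}

```bash
mkdir -p pics; cat > h.py <<'E'
import numpy as np, cv2
from plant import ctrl
from scipy.spatial.transform import Rotation as R
def cam(n):
    return ctrl.read_camera(n)
def f(c): return 192/np.tan(np.radians(c['fovy'])/2)
def ray(c,u,v):
    T=np.array(c['camera_from_world']); F=f(c)
    d=np.array([(u-c['cx'])/F,-(v-c['cy'])/F,-1.]); Rm=T[:3,:3]
    return -Rm.T@T[:3,3], Rm.T@d
def plane(c,u,v,z):
    o,d=ray(c,u,v); return o+d*(z-o[2])/d[2]
def proj(c,p):
    T=np.array(c['camera_from_world']); q=T[:3,:3]@p+T[:3,3]
    return c['cx']+f(c)*q[0]/-q[2], c['cy']-f(c)*q[1]/-q[2]
def tri(c1,p1,c2,p2):
    o1,d1=ray(c1,*p1);o2,d2=ray(c2,*p2)
    s=np.linalg.lstsq(np.c_[d1,-d2],o2-o1,rcond=None)[0]
    a,b=o1+d1*s[0],o2+d2*s[1]; return (a+b)/2,np.linalg.norm(a-b)
E
python3 - <<'E'
from h import *
s=ctrl.sense(); print({k:np.round(v,3) for k,v in s.items()})
for n in ('top','side'):
    c=cam(n); print(n,c['fovy'],c['cx'],c['cy'],np.round(c['camera_from_world'],3).tolist(),[k for k in c])
    cv2.imwrite(f'pics/{n}0.png',cv2.resize(c['color'],(768,576),interpolation=cv2.INTER_CUBIC))
E
```

```text
{'clock': np.float64(0.0), 'joints': array([-1.499,  0.381,  1.298, -0.   ,  1.464, -0.215]), 'qd': array([ 0.   , -0.001, -0.001,  0.001,  0.001,  0.   ]), 'effort': array([-1.0000e-03, -4.4846e+01, -2.3128e+01, -0.0000e+00,  5.0000e-03,
       -0.0000e+00]), 'eef_pos': array([ 155.544, -527.226,  230.708]), 'ee_rot': array([-3.108, -0.449, -0.   ]), 'force': array([-0.088,  0.259, -0.544]), 'wrist_torque': array([ 0.01 ,  0.015, -0.017]), 'grip_force': np.float64(0.0), 'opening': np.float64(85.264)}
top 43.76899617723717 254.02410740424688 189.94186356681087 [[0.004, -1.0, 0.003, 240.492], [0.994, 0.005, 0.114, -560.58], [-0.114, 0.002, 0.994, -1444.858], [0.0, 0.0, 0.0, 1.0]] ['color', 'fovy', 'cx', 'cy', 'camera_from_world']
side 44.003078270347096 252.8625637274362 186.48620238442612 [[-0.927, -0.374, 0.001, 584.677], [0.189, -0.465, 0.865, -83.407], [-0.323, 0.802, 0.502, -1440.137], [0.0, 0.0, 0.0, 1.0]] ['color', 'fovy', 'cx', 'cy', 'camera_from_world']
```

View pics/top0.png

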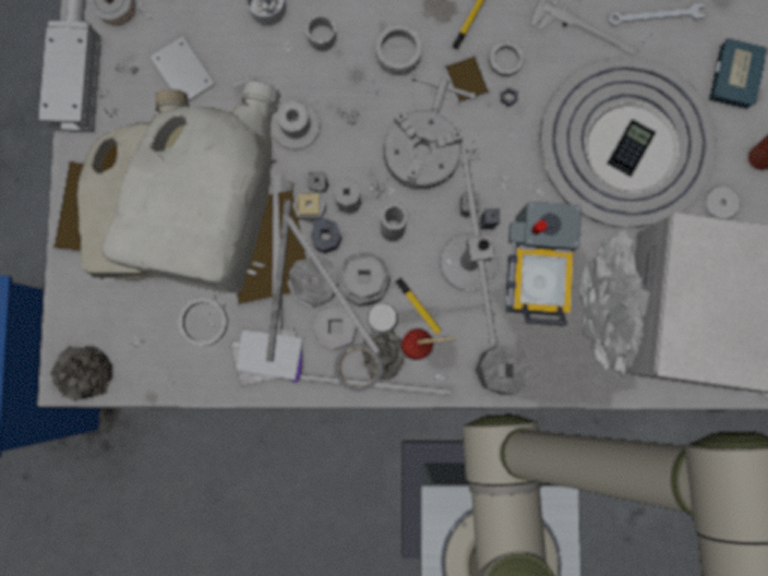

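View pics/side0.png

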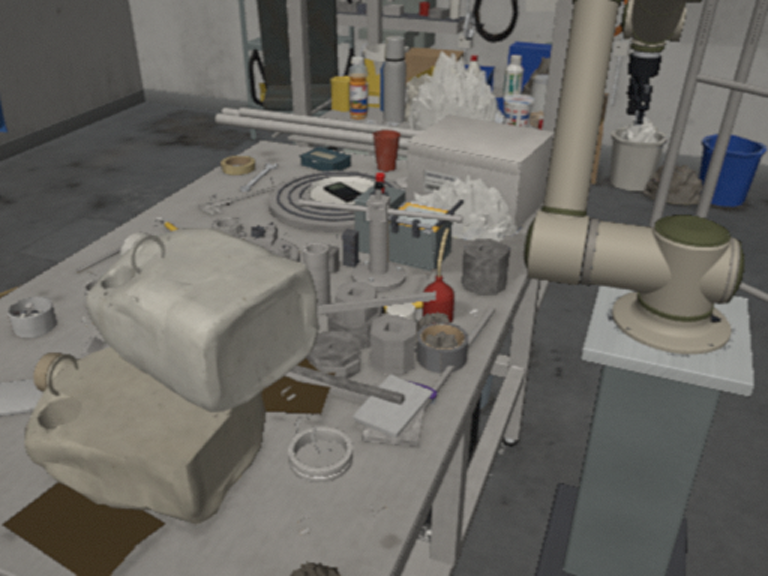

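The top view (768x576) shows the red knob near (540,227), the yellow guard around (543,280) and the handle near (545,320). A surface gauge with a long horizontal rod stands just left of the box. The side view shows the knob at (380,180) and the rod around (360–460,205–215).

```bash
python3 - <<'E'
from h import *
cs={n:cam(n) for n in('top','side')}
def blob(c,lo,hi,x0,x1,y0,y1):
    h=cv2.cvtColor(c['color'],cv2.COLOR_BGR2HSV); h[...,0]=(h[...,0].astype(int)+20)%180
    m=cv2.inRange(h,lo,hi); k=np.zeros_like(m);k[y0:y1,x0:x1]=m[y0:y1,x0:x1]; return k
t=cs['top'];s=cs['side']
kt=blob(t,(8,150,60),(32,255,255),340,380,135,165); ks=blob(s,(8,150,60),(32,255,255),240,270,105,135)
def mid(m): y,x=np.nonzero(m); return (x.mean(),y.mean()),len(x),(x.min(),x.max(),y.min(),y.max())
a,b=mid(kt),mid(ks);print(a,b); print('knob',tri(t,a[0],s,b[0]))
yt=blob(t,(38,110,90),(56,255,255),330,390,155,215)
p=cv2.findNonZero(yt); r=cv2.minAreaRect(p); print(r)
bx=cv2.boxPoints(r); print([np.round(plane(t,*q,106)[:2],1) for q in bx])
for n,(x0,x1,y0,y1),k in(('top',(290,400,90,260),4),):
    cv2.imwrite(f'pics/{n}1.png',cv2.resize(cs[n]['color'][130:230,290,][:0] if 0 else cs[n]['color'][120:225,295:405],None,fx=5.5,fy=5.5,interpolation=cv2.INTER_CUBIC))
cv2.imwrite('pics/side1.png',cv2.resize(s['color'][105:195,225:345],None,fx=6,fy=6,interpolation=cv2.INTER_CUBIC))
E
```

```text
((np.float64(359.62745098039215), np.float64(150.72549019607843)), 51, (np.int64(356), np.int64(363), np.int64(147), np.int64(154))) ((np.float64(257.04), np.float64(112.36)), 75, (np.int64(251), np.int64(263), np.int64(105), np.int64(126)))
knob (array([641.09541802, -45.75960904, 216.99826011]), np.float64(12.740356726984693))
((361.78509521484375, 186.51358032226562), (37.86185836791992, 41.57194137573242), 2.726310968399048)
[array([503.8, -13.7]), array([626.8, -21.6]), array([ 621.9, -133.2]), array([ 499.1, -124.2])]
```

View pics/top1.png

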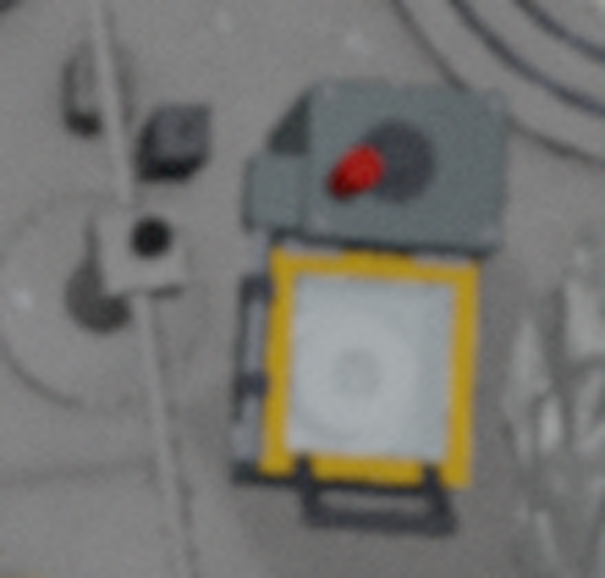

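View pics/side1.png

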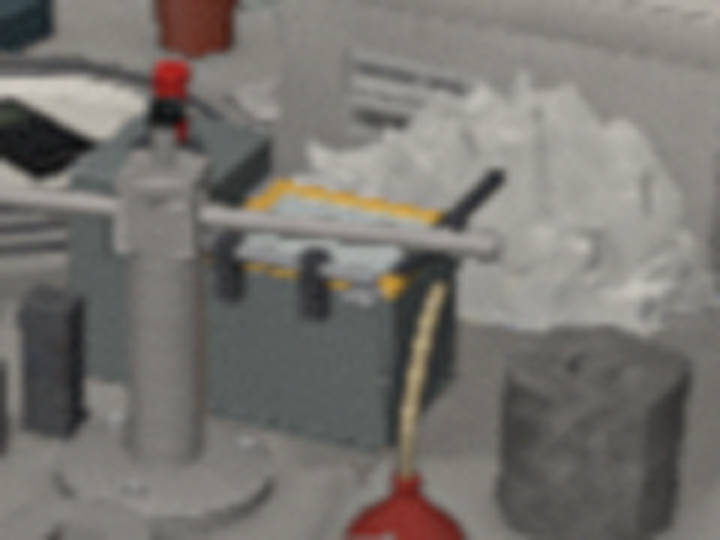

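```bash
python3 - <<'E'
from h import *
t=cam('top');s=cam('side')
print('camtop',np.round(ray(t,0,0)[0]))
T=lambda a,b:print(np.round(tri(t,a,s,b)[0]),round(tri(t,a,s,b)[1],1))
T((450,144.7),(275,97)) # white box corner
T((322.3,163.1),(252.5,123)) # stand black knob
T((330,233),(306.7,145.5)) # rod end
T((363,151.0),(0,0)) if 0 else None
k=plane(t,359.6,150.7,182);print('knob',k.round(1))
# box frame from guard
B=np.array([[503.8,-13.7],[626.8,-21.6],[621.9,-133.2],[499.1,-124.2]]);c=B.mean(0)
yaw=-0.068; ux=np.array([np.cos(yaw),np.sin(yaw)]);uy=np.array([-ux[1],ux[0]])
print('centre',c); ax=c+105*ux; d=k[:2]-ax
print('axis',ax,'d',np.linalg.norm(d),'q',np.arctan2(d@uy,-d@ux))
# handle ends from top crop, z=143
for u,v in((305,520),(450,525)): print('handle',plane(t,295+u/5.5,120+v/5.5,143).round(1))
print('handle pred',c-85*ux)
E
```

```text
camtop [ 392.  246. 1498.]
[ 669. -308.  180.] 9.0
[610.  59. 223.] 3.1
[431.  34. 167.] 12.7
knob [654.3 -51.7 182. ]
centre [562.9   -73.175]
axis [667.65733353 -80.30949871] d 31.550179882974387 q 1.0649258568579534
handle [477.7 -30.8 143. ]
handle [ 475.5 -105.6  143. ]
handle pred [478.09644429 -67.39945342]
```

Call:
{"name": "apply_moves", "arguments": {
  "rows": [
    [[0,0,-1],[0,0,0]],
    [[0,0,-1],[0,0,0]],
    [[0.4,-0.2,-0.8],[0,0,0]],
    [[0.78,-0.4,0],[0,0,0]],
    [[0.78,-0.4,0],[0,0,0]],
    [[0.78,-0.4,0],[0,0,0]],
    [[0.78,-0.4,0],[0,0,0]],
    [[0.78,-0.4,0],[0,0,0]],
    [[0.78,-0.4,0],[0,0,0]],
    [[0.78,-0.4,0],[0,0,0]],
    [[0.78,-0.4,0],[0,0,0]],
    [[0.78,-0.4,0],[0,0,0]],
    [[0.78,-0.4,0],[0,0,0]],
    [[0.78,-0.4,0],[0,0,0]]
  ],
  "fingers": 0
}}

```text
clock: 2.05
eef_pos: [595.3, -109.0, 399.3]
ee_rot: [3.109, 0.449, -0.0]
force: [0.2, -0.6, -0.4]
opening: 42.6
grip_force: 0.0
```

Call:
{"name": "apply_moves", "arguments": {
  "rows": [
    [[0,0,0],[0,0,-1]],
    [[0,0,0],[0,0,-1]],
    [[0,0,0],[0,0,-1]],
    [[0,0,0],[0,0,-1]],
    [[0,0,0],[0,0,-1]],
    [[0,0,0],[0,0,-1]],
    [[0,0,0],[0,0,-1]],
    [[0,0,0],[0,0,-1]],
    [[0,0,0],[0,0,-0.1]],
    [[0,0,0],[0,0,0]]
  ]
}}

```text
clock: 3.3
eef_pos: [594.3, -110.4, 399.2]
ee_rot: [-2.299, -2.14, 0.0]
force: [0.7, -0.5, 0.5]
opening: 42.6
grip_force: 0.0
```

```bash
python3 - <<'E'
from h import *
c=cam('wrist'); cv2.imwrite('pics/w1.png',cv2.resize(c['color'],(768,576)))
print(c['fovy'],c['cx'],c['cy'],np.round(c['camera_from_world'],3).tolist())
s=ctrl.sense();print(s['eef_pos'],R.from_rotvec(s['ee_rot']).as_matrix().round(3),s['joints'])
E
```

```text
65.70646984690485 258.0541668387482 192.09329918806867 [[0.997, -0.072, 0.0, -601.138], [0.069, 0.954, -0.293, 150.387], [0.021, 0.292, 0.956, -520.937], [0.0, 0.0, 0.0, 1.0]]
[ 594.29847086 -110.35525247  399.26963573] [[ 0.071  0.997 -0.   ]
 [ 0.997 -0.071  0.   ]
 [ 0.    -0.    -1.   ]] [-3.79230919e-01  4.41852782e-01  7.30558011e-01 -6.43327802e-06
  1.96929720e+00 -3.08008323e-01]
```

View pics/w1.png

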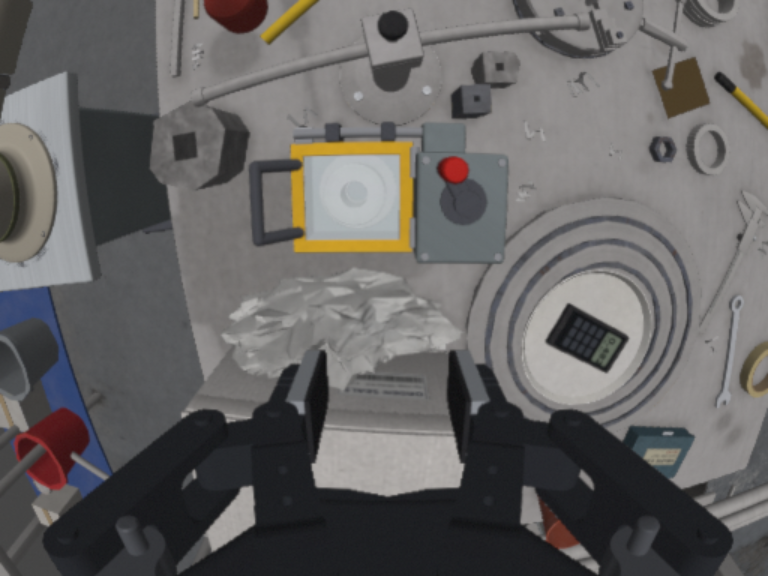

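The wrist view shows the knob at (454,170), the yellow guard from (292,142) to (413,252), the handle bar at x≈257 spanning y 163–243, and the rod running clear on the left side.

```bash
cat >> h.py <<'E'
def wplane(c,u,v,z):
    T=np.array(c['camera_from_world']);F=f(c);x,y=u-c['cx'],v-c['cy'];r=np.hypot(x,y)+1e-9;th=r/F
    d=T[:3,:3].T@np.array([np.sin(th)*x/r,-np.sin(th)*y/r,-np.cos(th)]); o=-T[:3,:3].T@T[:3,3]
    return o+d*(z-o[2])/d[2]
E
python3 - <<'E'
from h import *
c=cam('wrist');h=cv2.cvtColor(c['color'],cv2.COLOR_BGR2HSV);h[...,0]=(h[...,0].astype(int)+20)%180
def m(lo,hi,x0,x1,y0,y1):
    k=np.zeros(h.shape[:2],np.uint8);k[y0:y1,x0:x1]=cv2.inRange(h,lo,hi)[y0:y1,x0:x1];return cv2.findNonZero(k)
P=m((8,150,60),(32,255,255),285,325,95,135)[:,0]; print('red',P.mean(0),P.min(0),P.max(0))
for z in(182,202.5):print(wplane(c,*P.mean(0),z).round(1))
Y=m((38,110,90),(56,255,255),180,285,85,175)
W=np.array([wplane(c,*p,106)[:2] for p in Y[:,0].astype(float)],np.float32)
r=cv2.minAreaRect(W);print(r,cv2.boxPoints(r).round(1).tolist())
for u,v in((257,163),(259,243),(257,203)):print('handle',wplane(c,u/1.5,v/1.5,143).round(1))
for u,v in((463,201),): print('disc',wplane(c,u/1.5,v/1.5,137).round(1),wplane(c,u/1.5,v/1.5,145).round(1))
E
```

```text
red [302.04166667 112.85984848] [293 105] [311 121]
[652.4 -48.6 182. ]
[649.4 -47.8 202.5]
((562.4014282226562, -71.48403930664062), (109.08649444580078, 120.31391906738281), 85.60888671875) [[498.20001220703125, -121.30000305175781], [618.2000122070312, -130.5], [626.5999755859375, -21.700000762939453], [506.6000061035156, -12.5]]
handle [482.1 -29.4 143. ]
handle [ 475.  -103.7  143. ]
handle [478.  -66.1 143. ]
disc [666.7 -80.  137. ] [665.3 -79.1 145. ]
```

Call:
{"name": "apply_moves", "arguments": {
  "rows": [
    [[0.55,0.44,0],[0,0,0]],
    [[0.55,0.44,0],[0,0,0]],
    [[0,0,0.9],[0,0,0]],
    [[0,0,0.9],[0,0,0]],
    [[0,0,0.9],[0,0,0]],
    [[0,0,0],[0,0,0]],
    [[0,0,0],[0,0,0]]
  ]
}}

```text
clock: 4.28
eef_pos: [652.5, -48.4, 240.2]
ee_rot: [2.295, 2.14, 0.004]
force: [-0.3, -0.4, 0.3]
opening: 42.5
grip_force: 0.0
```

```bash
python3 - <<'E'
from h import *
c=cam('wrist'); s=ctrl.sense();print(s['eef_pos'])
h=cv2.cvtColor(c['color'],cv2.COLOR_BGR2HSV);h[...,0]=(h[...,0].astype(int)+20)%180
k=cv2.inRange(h,(8,150,60),(32,255,255));n,l,st,ce=cv2.connectedComponentsWithStats(k)
for i in range(1,n):
    if st[i,4]>100:print(st[i],ce[i],wplane(c,*ce[i],190).round(1),wplane(c,*ce[i],202.5).round(1))
cv2.imwrite('pics/w2.png',cv2.resize(c['color'],(768,576)))
E
```

```text
[652.64665661 -48.45831379 240.58941669]
[  49    0   56   37 1245] [71.75823293 14.97911647] [527.2 114.2 190. ] [535.7 108.6 202.5]
[ 240  192   32   43 1052] [255.54657795 213.7243346 ] [651.5 -47.1 190. ] [651.9 -42.3 202.5]
[   0  296   37   56 1189] [ 16.05719092 321.18166526] [ 355.1 -171.7  190. ] [ 374.7 -158.8  202.5]
```

View pics/w2.png

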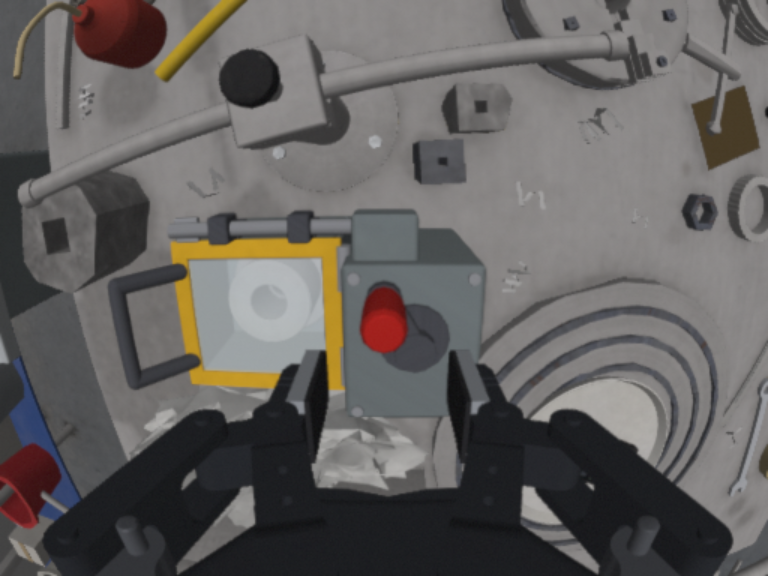

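The wrist view has the knob midway between the fingers in the closing direction, with top at (383,330). I'll descend and close.

Call:
{"name": "apply_moves", "arguments": {
  "rows": [
    [[0,0,0.5],[0,0,0]],
    [[0,-0.02,0.5],[0,0,0]],
    [[0,0,0.26],[0,0,0]],
    [[0,0,0],[0,0,0]]
  ]
}}

```text
clock: 4.82
eef_pos: [650.7, -48.2, 162.4]
ee_rot: [2.296, 2.143, 0.001]
force: [0.8, -0.8, 0.6]
opening: 42.6
grip_force: 0.0
```

Call:
{"name": "apply_moves", "arguments": {
  "rows": [
    [[0,0,0],[0,0,0]],
    [[0,0,0],[0,0,0]],
    [[0,0,0],[0,0,0]],
    [[0,0,0],[0,0,0]],
    [[0,0,0],[0,0,0]]
  ],
  "fingers": -1
}}

```text
clock: 5.45
eef_pos: [651.0, -48.2, 163.6]
ee_rot: [2.295, 2.142, 0.003]
force: [-0.5, 0.7, 6.9]
opening: 20.7
grip_force: 58.6
```

```bash
python3 - <<'E'
from h import *
# circle rows in tool axes: world disp for q steps
yaw=-0.077; ux=np.array([np.cos(yaw),np.sin(yaw)]);uy=np.array([-ux[1],ux[0]])
s=ctrl.sense();M=R.from_rotvec(s['ee_rot']).as_matrix();print(s['eef_pos'],M[:2,:2].round(3))
ax=np.array([667.2,-79.9])
P=lambda q:ax+35*(-np.cos(q)*ux+np.sin(q)*uy)
d=s['eef_pos'][:2]-ax; print(np.linalg.norm(d),np.arctan2(d@uy,-d@ux))
q0=1.03
qs=q0+np.arange(0,21)*0.34
print([ (M[:2,:2].T@(P(b)-P(a))/60).round(2).tolist() for a,b in zip(qs,qs[1:])])
E
```

```text
[650.99699257 -48.15860845 163.59196567] [[ 0.069  0.998]
 [ 0.998 -0.069]]
35.63780839405187 1.0218083611940723
[[0.07, 0.18], [0.0, 0.2], [-0.06, 0.19], [-0.12, 0.16], [-0.17, 0.11], [-0.19, 0.05], [-0.2, -0.02], [-0.18, -0.09], [-0.14, -0.14], [-0.08, -0.18], [-0.02, -0.2], [0.05, -0.19], [0.11, -0.17], [0.16, -0.12], [0.19, -0.06], [0.2, 0.0], [0.18, 0.07], [0.15, 0.13], [0.1, 0.17], [0.04, 0.19]]
```

Call:
{"name": "apply_moves", "arguments": {
  "rows": [
    [[0,0,-0.02],[0,0,0]],
    [[0.07,0.18,0],[0,0,0]],
    [[0,0.2,0],[0,0,0]],
    [[-0.06,0.19,0],[0,0,0]],
    [[-0.12,0.16,0],[0,0,0]],
    [[-0.17,0.11,0],[0,0,0]],
    [[0,0,0],[0,0,0]]
  ]
}}

```text
clock: 6.32
eef_pos: [699.8, -69.5, 163.6]
ee_rot: [2.297, 2.142, -0.002]
force: [-4.9, -3.3, 5.3]
opening: 20.4
grip_force: 59.7
```

```bash
cat > cq.py <<'E'
from h import *
yaw=-0.077; ux=np.array([np.cos(yaw),np.sin(yaw)]);uy=np.array([-ux[1],ux[0]])
s=ctrl.sense();ax=np.array([667.2,-79.9]);d=s['eef_pos'][:2]-ax
print(s['eef_pos'].round(1),'r',np.linalg.norm(d),'q',np.arctan2(d@uy,-d@ux),s['force'].round(1),s['grip_force'],s['opening'])
E
python3 cq.py
```

```text
[699.8 -69.5 163.6] r 34.193178577063556 q 2.7546904795633784 [-4.9 -3.3  5.3] 59.693147817118586 20.353803441212104
```

Call:
{"name": "apply_moves", "arguments": {
  "rows": [
    [[-0.19,0.05,0],[0,0,0]],
    [[-0.2,-0.02,0],[0,0,0]],
    [[-0.18,-0.09,0],[0,0,0]],
    [[-0.14,-0.14,0],[0,0,0]],
    [[-0.08,-0.18,0],[0,0,0]],
    [[-0.02,-0.2,0],[0,0,0]],
    [[0,0,0],[0,0,0]]
  ]
}}

```text
clock: 7.2
eef_pos: [661.4, -114.5, 163.6]
ee_rot: [2.296, 2.143, -0.0]
force: [-2.1, 0.1, 5.8]
opening: 20.4
grip_force: 59.6
```

```bash
python3 cq.py
```

```text
[ 661.4 -114.5  163.6] r 35.09640639718881 q -1.4824818854466382 [-2.1  0.1  5.8] 59.64938142802566 20.423953512167536
```

Call:
{"name": "apply_moves", "arguments": {
  "rows": [
    [[0.05,-0.19,0],[0,0,0]],
    [[0.11,-0.17,0],[0,0,0]],
    [[0.16,-0.12,0],[0,0,0]],
    [[0.19,-0.06,0],[0,0,0]],
    [[0.2,0,0],[0,0,0]],
    [[0.18,0.07,0],[0,0,0]],
    [[0.15,0.13,0],[0,0,0]],
    [[0.1,0.17,0],[0,0,0]],
    [[0,0,0],[0,0,0]]
  ]
}}

```text
clock: 8.32
eef_pos: [657.7, -45.7, 163.6]
ee_rot: [2.294, 2.142, 0.002]
force: [1.7, -1.2, 6.5]
opening: 20.4
grip_force: 59.9
```

```bash
python3 cq.py
```

```text
[657.7 -45.7 163.6] r 35.50223518130236 q 1.2224269767580977 [ 1.7 -1.2  6.5] 59.85475329856854 20.41606994965852
```

Call:
{"name": "apply_moves", "arguments": {
  "rows": [
    [[0.02,0.06,0],[0,0,0]],
    [[0.01,0.05,0],[0,0,0]],
    [[0,0,0],[0,0,0]]
  ]
}}

```text
clock: 8.7
eef_pos: [660.4, -45.1, 163.4]
ee_rot: [-2.295, -2.14, 0.011]
force: [-17.9, -4.2, 13.0]
opening: 20.2
grip_force: 60.8
```

```bash
python3 cq.py
```

```text
[660.4 -45.1 163.4] r 35.46266711256363 q 1.2996499160486294 [-17.9  -4.2  13. ] 60.82266329729464 20.246760062639183
```

Call:
{"name": "apply_moves", "arguments": {
  "rows": [
    [[0,0,0],[0,0,0]],
    [[0,0,0],[0,0,0]],
    [[0,0,0],[0,0,0]],
    [[0,0,-0.5],[0,0,0]],
    [[0,0,-0.6],[0,0,0]],
    [[0,0,-0.6],[0,0,0]],
    [[0,0,0],[0,0,0]]
  ],
  "fingers": 0
}}

```text
clock: 9.57
eef_pos: [663.6, -44.2, 267.9]
ee_rot: [2.293, 2.14, 0.005]
force: [0.5, -0.9, -0.9]
opening: 43.0
grip_force: 0.0
```

Call:
{"name": "apply_moves", "arguments": {
  "rows": [
    [[-0.11,-0.6,0],[0,0,0]],
    [[-0.11,-0.6,0],[0,0,0]],
    [[-0.11,-0.6,0],[0,0,0]],
    [[-0.11,-0.6,0],[0,0,0]],
    [[-0.1,-0.6,0],[0,0,0]],
    [[0,0,0],[0,0,0]],
    [[0,0,0],[0,0,0]]
  ]
}}

```text
clock: 10.45
eef_pos: [481.2, -64.0, 264.5]
ee_rot: [-2.297, -2.143, 0.0]
force: [-0.0, 0.3, -0.5]
opening: 42.8
grip_force: 0.0
```

```bash
python3 - <<'E'
from h import *
c=cam('wrist'); cv2.imwrite('pics/w3.png',cv2.resize(c['color'],(768,576)))
s=ctrl.sense();print(s['eef_pos'],R.from_rotvec(s['ee_rot']).as_matrix().round(3),s['force'])
h=cv2.cvtColor(c['color'],cv2.COLOR_BGR2HSV);h[...,0]=(h[...,0].astype(int)+20)%180
k=cv2.inRange(h,(8,150,60),(32,255,255));n,l,st,ce=cv2.connectedComponentsWithStats(k)
for i in range(1,n):
    if st[i,4]>100:print(st[i],ce[i],wplane(c,*ce[i],190).round(1))
E
```

```text
[481.43285181 -64.05182852 264.40680714] [[ 0.069  0.998 -0.   ]
 [ 0.998 -0.069  0.   ]
 [ 0.    -0.    -1.   ]] [-0.44851029 -0.50839878 -0.76653892]
[434 154  40  29 794] [454.19899244 167.2279597 ] [655.1 -43.7 190. ]
[  11  294   54   55 1609] [ 39.20882536 319.02610317] [ 199.5 -200.2  190. ]
```

View pics/w3.png

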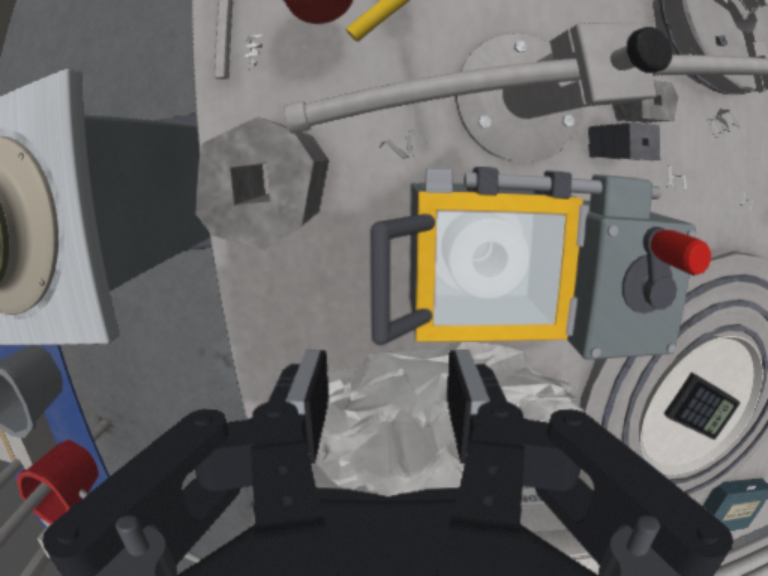

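The wrist view shows the bolt tip drawn clear of the tab at (440,180) and the handle bar at (381,283), within the fingers' span. I'll grasp the handle.

Call:
{"name": "apply_moves", "arguments": {
  "rows": [
    [[-0.02,-0.06,0.6],[0,0,0]],
    [[0,0,0.6],[0,0,0]],
    [[0,0,0.6],[0,0,0]],
    [[0,0,0.5],[0,0,0]],
    [[0,0,0],[0,0,0]],
    [[0,0,0],[0,0,0]]
  ]
}}

```text
clock: 11.25
eef_pos: [478.1, -65.2, 127.7]
ee_rot: [2.296, 2.143, 0.001]
force: [-0.1, 0.1, 0.5]
opening: 42.4
grip_force: 0.0
```

Call:
{"name": "apply_moves", "arguments": {
  "rows": [
    [[0,0,0],[0,0,0]],
    [[0,0,0],[0,0,0]],
    [[0,0,0],[0,0,0]],
    [[0,0,0],[0,0,0]],
    [[0,0,0],[0,0,0]],
    [[0,0,0],[0,0,0]]
  ],
  "fingers": -1
}}

```text
clock: 12.0
eef_pos: [476.4, -65.0, 127.5]
ee_rot: [-2.296, -2.143, 0.002]
force: [-5.4, -0.6, 3.6]
opening: 9.8
grip_force: 58.5
```

```bash
python3 - <<'E'
from h import *
s=ctrl.sense();print(s['eef_pos'],s['force'],s['opening'],s['grip_force'])
M=R.from_rotvec(s['ee_rot']).as_matrix();yaw=-.077;ux=np.array([np.cos(yaw),np.sin(yaw),0])
a0=np.arctan2(39,145)
P=lambda q:-150.15*np.cos(a0+q)*ux+np.array([0,0,150.15*np.sin(a0+q)])
qs=np.linspace(0,np.pi/3,17)
print([(M.T@(P(b)-P(a))/60).round(2).tolist() for a,b in zip(qs,qs[1:])])
E
```

```text
[476.39856377 -64.97444199 127.45586985] [-5.37813645 -0.63195118  3.61870805] 9.794877732548679 58.46861779689789
[[-0.0, 0.05, -0.16], [-0.0, 0.06, -0.15], [-0.0, 0.07, -0.15], [-0.0, 0.08, -0.14], [-0.0, 0.09, -0.14], [-0.0, 0.1, -0.13], [-0.0, 0.1, -0.13], [-0.0, 0.11, -0.12], [-0.0, 0.12, -0.11], [-0.0, 0.13, -0.1], [-0.0, 0.13, -0.1], [-0.0, 0.14, -0.09], [-0.0, 0.14, -0.08], [-0.0, 0.15, -0.07], [-0.0, 0.15, -0.06], [-0.0, 0.16, -0.05]]
```

Call:
{"name": "apply_moves", "arguments": {
  "rows": [
    [[0,0.05,-0.16],[0,0,0]],
    [[0,0.06,-0.15],[0,0,0]],
    [[0,0.07,-0.15],[0,0,0]],
    [[0,0.08,-0.14],[0,0,0]],
    [[0,0.09,-0.14],[0,0,0]],
    [[0,0,0],[0,0,0]]
  ]
}}

```text
clock: 12.75
eef_pos: [495.1, -66.3, 171.9]
ee_rot: [-2.292, -2.14, 0.009]
force: [-18.2, -2.0, 4.9]
opening: 9.8
grip_force: 58.7
```

```bash
python3 - <<'E'
from h import *
s=ctrl.sense();print(s['eef_pos'],s['force'],s['wrist_torque'],s['opening'])
E
```

```text
[495.12100776 -66.25438379 171.93522373] [-18.24482224  -2.0329672    4.87634344] [-0.42548397  3.04305457 -0.00407998] 9.770913770692554
```

Call:
{"name": "apply_moves", "arguments": {
  "rows": [
    [[0,-0.03,0],[0,0,0]],
    [[0,0,0],[0,0,0]]
  ]
}}

```text
clock: 13.0
eef_pos: [494.7, -66.2, 171.5]
ee_rot: [-2.295, -2.142, 0.004]
force: [-8.8, -1.8, 0.4]
opening: 9.5
grip_force: 58.9
```

```bash
python3 - <<'E'
from h import *
s=ctrl.sense();print(s['eef_pos'],s['force'],s['wrist_torque'],s['opening'])
c=cam('wrist'); cv2.imwrite('pics/w4.png',cv2.resize(c['color'],(768,576)))
E
```

```text
[494.73865204 -66.24314568 171.50511699] [-8.77235596 -1.82149731  0.35487873] [-0.28579638  1.52807727  0.02217623] 9.523306996467088
```

View pics/w4.png

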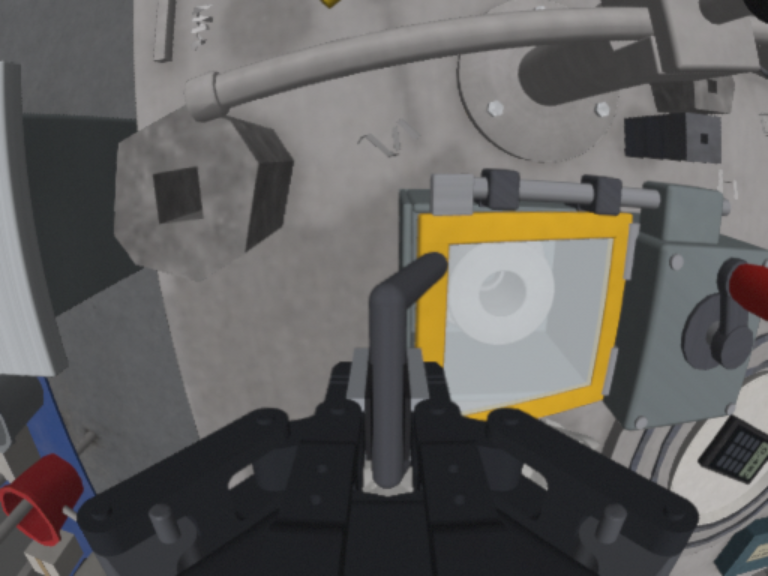

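The guard has swung up clear of the bolt, and the bar lies between the pads at (388,400).

Call:
{"name": "apply_moves", "arguments": {
  "rows": [
    [[0,0.08,-0.13],[0,0,0]],
    [[0,0.09,-0.13],[0,0,0]],
    [[0,0.1,-0.12],[0,0,0]],
    [[0,0.11,-0.11],[0,0,0]],
    [[0,0.12,-0.1],[0,0,0]],
    [[0,0,0],[0,0,0]]
  ]
}}

```text
clock: 13.8
eef_pos: [525.4, -68.4, 208.3]
ee_rot: [-2.296, -2.143, 0.003]
force: [-11.0, -1.7, 7.9]
opening: 9.6
grip_force: 58.8
```

```bash
cat > g.py <<'E'
from h import *
s=ctrl.sense();p=s['eef_pos'];print(p,s['force'].round(1),s['opening'],s['clock'])
yaw=-.077;ux=np.array([np.cos(yaw),np.sin(yaw)]);H=np.array([562.5,-71.8])+60*ux
d=(H-p[:2])@ux; h=p[2]-127.5+143-104
print('front',d,'up',h,'r',np.hypot(d,h),'ang deg',np.degrees(np.arctan2(h,d)-np.arctan2(39,145)),'from x only',np.degrees(np.arccos(d/150.15)-np.arctan2(39,145)))
E
python3 g.py
```

```text
[525.41160963 -68.44044144 208.33003694] [-11.   -1.7   7.9] 9.635810493476232 13.8
front 97.23692660512783 up 119.83003693865479 r 154.3186885906253 ang deg 35.88783799699587 from x only 34.584894694814736
```

Call:
{"name": "apply_moves", "arguments": {
  "rows": [
    [[0,0.13,-0.1],[0,0,0]],
    [[0,0.14,-0.09],[0,0,0]],
    [[0,0.14,-0.08],[0,0,0]],
    [[0,0.15,-0.07],[0,0,0]],
    [[0,0.16,-0.06],[0,0,0]],
    [[0,0.16,-0.05],[0,0,0]],
    [[0,0,0],[0,0,0]],
    [[0,0,0],[0,0,0]]
  ]
}}

```text
clock: 14.8
eef_pos: [578.4, -72.2, 237.4]
ee_rot: [2.295, 2.142, 0.0]
force: [-11.0, -0.2, 17.8]
opening: 9.7
grip_force: 61.8
```

```bash
python3 g.py; python3 - <<'E'
from h import *
for n in('wrist','side','top'):
    c=cam(n); np.savez(f'{n}.npz',**{k:c[k] for k in c})
    if n=='wrist': cv2.imwrite('pics/w5.png',cv2.resize(c['color'],(768,576)))
    if n=='side': cv2.imwrite('pics/s5.png',cv2.resize(c['color'][85:195,225:345],None,fx=5,fy=5,interpolation=cv2.INTER_CUBIC))
E
```

```text
[578.42234124 -72.19574187 237.37541116] [-11.   -0.2  17.8] 9.702068085881015 14.8
front 44.09439520293734 up 148.8754111600857 r 155.2681671702136 ang deg 58.447279379690784 from x only 57.8679435547024
```

View pics/w5.png

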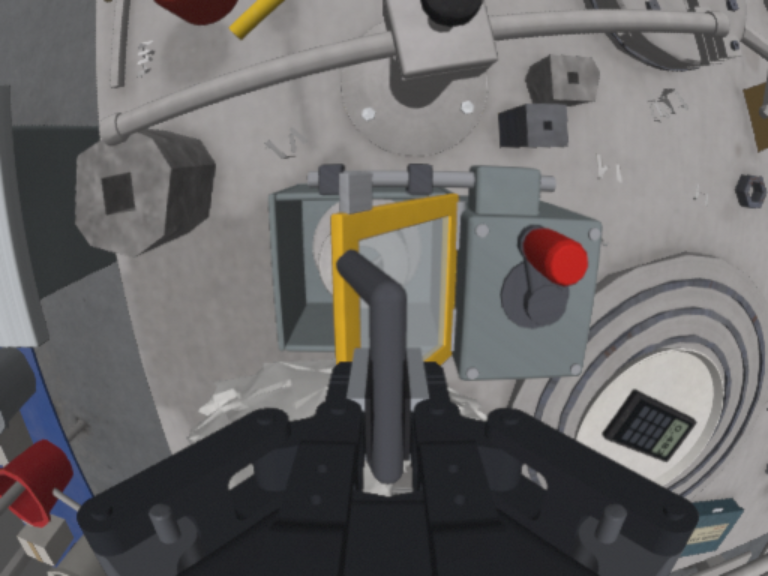

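View pics/s5.png

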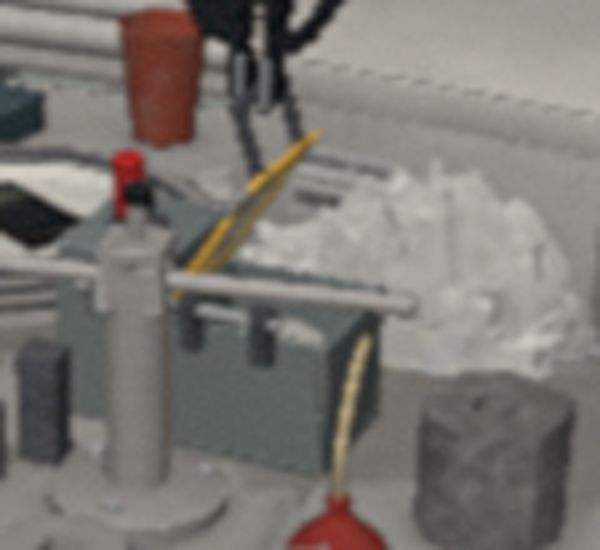

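The guard is open to roughly 58° and the bar is held between the pads. The front-left frame corner shows at about (335,213) in the wrist view and (250,187) in the side crop. Next I'll measure the angle from those.

```bash
cat > ang.py <<'E'
from h import *
yaw=-.077;ux=np.array([np.cos(yaw),np.sin(yaw),0]);uy=np.array([-ux[1],ux[0],0]);C=np.array([562.5,-71.8,0])
def wray(c,u,v):
    a=wplane(c,u,v,0);o=-np.array(c['camera_from_world'])[:3,:3].T@np.array(c['camera_from_world'])[:3,3];return o,a-o
def onside(o,d,y):
    t=(y-(o-C)@uy)/(d@uy);p=o+t*d-C;return 60-p@ux,p[2]-104
def yl(c): 
    h=cv2.cvtColor(c['color'],cv2.COLOR_BGR2HSV);return cv2.inRange(h,(18,110,60),(36,255,255))
E
python3 - <<'E'
from ang import *
w=dict(np.load('wrist.npz'));s=dict(np.load('side.npz'));t=dict(np.load('top.npz'))
for n,o,d in(('w',*wray(w,335/1.5,213/1.5)),('s',*ray(s,225+250/5,85+187/5))):
    x,z=onside(o,d,54.5);print(n,'front',x,'up',z,np.degrees(np.arctan2(z,x)),np.hypot(x,z))
for n,o,d in(('whinge',*wray(w,456/1.5,197/1.5)),('shinge',*ray(s,225+178/5,85+297/5)),('sR',*ray(s,225+317/5,85+131/5))):
    x,z=onside(o,d,54.5 if n!='sR' else -54.5);print(n,x,z,np.degrees(np.arctan2(z,x)),np.hypot(x,z))
# camera position and handle bar ends in side
M=yl(s);M[:,:]=M;n,l,st,ce=cv2.connectedComponentsWithStats(M)
for i in range(1,n):
    if st[i,4]>15 and 225<ce[i][0]<345 and 85<ce[i][1]<195:
        p=cv2.findNonZero((l==i).astype(np.uint8));print(st[i],cv2.boxPoints(cv2.minAreaRect(p)).tolist())
E
```

```text
w front 64.39641734398437 up 102.82083255377711 57.94119428609821 121.32197729097759
s front 66.11195566693188 up 99.95946830861647 56.51984294770274 119.84442409493928
whinge 5.46524390523777 29.24092611213885 79.41334088174814 29.747279721670388
shinge 15.541712982868255 11.378926763947106 36.20987110421962 19.262004483986797
sR 67.2636385377175 100.75374458142198 56.27275398437681 121.14336183427936
[275 112  13  11  40] [[274.3647155761719, 121.25882720947266], [286.2235412597656, 111.09412384033203], [287.9882507324219, 113.15294647216797], [276.1294250488281, 123.3176498413086]]
[262 128  10  12  43] [[261.7200012207031, 138.04000854492188], [269.8799743652344, 127.16000366210938], [273.7200012207031, 130.04000854492188], [265.5600280761719, 140.92001342773438]]
```

Call:
{"name": "apply_moves", "arguments": {
  "rows": [
    [[0,0.05,-0.04],[0,0,0]],
    [[0,0.06,-0.04],[0,0,0]],
    [[0,0,0],[0,0,0]],
    [[0,0,0],[0,0,0]]
  ]
}}

```text
clock: 15.45
eef_pos: [585.3, -72.6, 239.9]
ee_rot: [2.296, 2.143, -0.0]
force: [-4.8, -0.9, 5.8]
opening: 9.8
grip_force: 59.7
```

```bash
python3 g.py; python3 - <<'E'
from ang import *
w=cam('wrist');s=cam('side')
np.savez('wrist.npz',**w);np.savez('side.npz',**s)
M=yl(w);M[:110]=0;M[260:]=0;M[:,:180]=0;M[:,320:]=0
p=cv2.findNonZero(M)[:,0];i=np.argmin(p[:,0]+p[:,1]);print('w corner',p[i],p.min(0))
q=p[i]-0.3;x,z=onside(*wray(w,*q),54.5);print(x,z,np.degrees(np.arctan2(z,x)),np.hypot(x,z))
M=yl(s);n,l,st,ce=cv2.connectedComponentsWithStats(M)
for i in range(1,n):
    if st[i,4]>15 and 225<ce[i][0]<345 and 85<ce[i][1]<195:
        p=cv2.findNonZero((l==i).astype(np.uint8))[:,0];q=p[np.argmax(p[:,0]-p[:,1])]+[.5,-.5]
        x,z=onside(*ray(s,*q),-54.5);print('sR',q,x,z,np.degrees(np.arctan2(z,x)),np.hypot(x,z))
cv2.imwrite('pics/w6.png',np.hstack([cv2.resize(w['color'][100:260,150:350],None,fx=2,fy=2),cv2.resize(s['color'][95:175,240:320],(320,320),interpolation=cv2.INTER_CUBIC)]))
E
```

```text
[585.27888532 -72.59849791 239.86081875] [-4.8 -0.9  5.8] 9.830156251883754 15.45
front 37.22718573012227 up 151.3608187490115 r 155.871616434026 ang deg 61.128047988333684 from x only 60.590433990358996
w corner [218 143] [217 129]
60.66579538824492 107.2110331763329 60.49647349637947 123.18500056754131
sR [286.5 109.5] 60.06805837860179 105.6346056480121 60.375709472064656 121.51889378934513
sR [271.5 126.5] 5.70555407512218 33.06418862638702 80.20946185495876 33.552852588497515
```

View pics/w6.png

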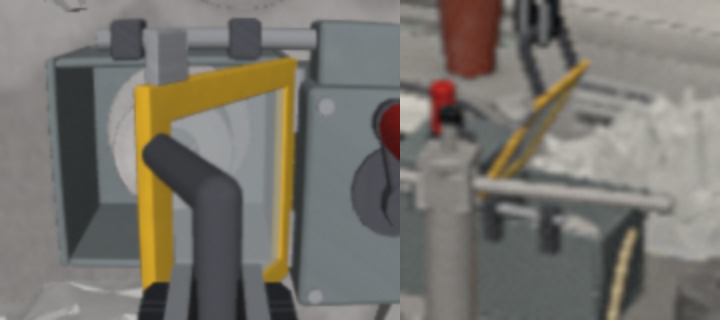

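The frame is held steady at about 60° in both views (frame corners give 60.4–60.5°, hand position 60.6°), with low contact forces. Handing in.

```bash
python3 -c "
from plant import ctrl
print(ctrl.hand_in())"
```

```text
the job is handed in; nothing more can be done
None
```

I wound the crank clockwise to its stop, which drew the bolt clear. I then lifted the guard by its handle to about 60° (three estimates agree within 1°) and handed the job in at about 15.5 s of the 61 s while still holding it.

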